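Turn the end cover over in its bench cradle

ROBOT

A 6-joint arm with a two-finger parallel gripper is mounted at the origin on a cart in front of the work surface, level with it; the furniture and walls round the work are solid. World frame = base frame: x ahead of the robot, y to its left, z up, the work surface at z = 0. Lengths are in m, angles in rad, forces in N, time in s.
With the tool pointing down it reaches from about 0.3 to 0.75 m from the base axis. Payload 8.5 kg.
Tool frame: the origin (TCP) lies midway between the tips of the shut fingers; the grasp point (between the pads) lies 19 mm behind it; z points along the fingers, y is the line along which they close (so a half turn about z gives the same grasp; the last joint's range is limited). The gripper opens to 88 mm and grips with 3 to 60 N. Pads are 18 mm wide; open, the fingers measure 123 mm over their backs; the gripper's body (75 mm by 187 mm) begins 45 mm behind the grasp point.
Start: joints at [0.918, 0.381, 1.297, -0, 1.464, -0.215], TCP at [0.233, 0.498, 0.202] pointing down, gripper open.
Joint ranges: [-3.11, 3.11], [-0.89, 2.33], [0.22, 2.48], [-1.42, 4.56], [0.17, 2.85], [-2.88, 2.88]. Speed limits (rad/s): [2.39, 2.39, 3.14, 3.14, 3.14, 3.14].

INTERFACE

Orientations are given as a unit quaternion [w, x, y, z].
In Python, from cell import arm gives the robot as it stands.
- The arm moves only by the tool arm_command, never from a script. Its arguments are lists of equal length, an entry for each row: "travel": the shift along the tool's x, y, z in cm, a list of three; "twist": the turn, a rotation vector about the tool's x, y, z in rad, a list of three; "fingers": the finger opening in cm, from 0 to 8.81. In form: {"travel": [[x, y, z], ...], "twist": [[wx, wy, wz], ...], "fingers": [fingers, ...]}. A call has 1 to 12 rows; each row is the pose to reach, as a shift and turn from the pose commanded when the call began, along the tool's axes at that moment; what a row does not reach only later rows make up. A row lasts 1/12 s, in which the tool goes at most 41.7 mm and 7.16 degrees, less where a joint would pass 70% of its speed; a pose out of reach is approached as far as the arm can. A call with a gripper value outside its range is refused whole. The fingers move at their own pace and stop on an object; the grip force is fixed at half the most. Time passes only in rows, so rows that repeat a pose let the fingers close. It gives the time, the measured TCP pose, the force, the opening and the grip force at its end, in the units of the state.
- arm.read_state(): the state, without advancing time (a new reading comes with each control period).
- arm.grab_frame(name): name is "scene" or "top" or "wrist"; returns a dict with "pixels" (384x512x3 uint8, blue, green, red), "K" (3x3 intrinsics, pixels), "xyz" and "attitude" of the camera in the world; the wrist camera has in their place "mount" (4x4, takes a point from camera to tool coordinates, whose origin is the TCP and whose axes are the flange's). Camera axes: x right, y up, looking along -z (the intrinsics and any distortion apply to the point x, -y, -z); pixel columns grow to the right and rows downward; lengths in m; the calibration is good to about 2 mm. The wrist camera is an equidistant fisheye: a pixel r from the principal point sees the ray r / f radians off the axis. A picture is of the moment at which its call begins: read the wrist's pose just before it. There is no depth.
- arm.job_done(): hands the job in; it is judged then, once.
Trained networks look in a picture, given as the dict that the camera call returned (one of the last four; its "shot" number tells which), for a name from the list of things; names that differ only in an ending like _2 or _b are one class to them, and where a whole thing is asked for, a point or a joint stands for the part that bears it (a point fixed in the world has none). Each returns a list of dicts, best first, with "confidence" (0 to 1); they miss things now and then, are a little off and sometimes report something else, mostly with a low value. They report only what shows in the picture. A call takes as long as a camera call.
- arm.find_in(picture, target): "extent" ([left, top, right, bottom] in pixels, round what is visible of it).
The state is a dict: "t": time; "joint_positions": joint angles; "joint_velocities": joint speeds; "tau": joint torques, N m; "ee_pos": TCP position; "orientation": TCP orientation; "force": force on the tool from outside, world axes, zero at the start; "torque": the same for the moment, N m; "gripper_width": finger opening in m; "grasp_force": force on a finger pad.
Only numpy, scipy, OpenCV 4.12 (cv2) and the standard library are available. Lean on these libraries where they do the work, as an engineer would, in place of code of your own. Each camera call takes 0.05 s, during which the arm holds its last target. There are 200 camera calls.

TASK

The cast end cover sits in the wooden bench cradle with its painted, domed outside up. Turn it over so that its bare joint face with the remains of the old gasket is up, ready for scraping, and leave it lying level in the same cradle: both ends down on their ledges, between the end stops and the cheeks, dome hanging down into the gap. Don't drop it or let it slam over, and leave the scraper, the tub of bolts, the spanner and the spray can where they are.

Things in the scene. Friction and masses are not known exactly. Their poses are not given: they have to be found in the camera images.
- cover: loose cast cover, 0.2-0.4 kg: flat flange 58 (its x) by 150 (its y) by 8 mm thick (its z); origin at the flange's centre, half way through. +z face: painted green, with a round dome in the middle, 45 mm across, 12 mm high, brass plug on top (tip 22 mm from origin); up at the start. -z face: bare aluminium, brown gasket shreds, 34 mm recess. Plain long edges at x = +-29 mm, to pinch from above
- cradle: wooden bench cradle, fixed, 112 (its x) by 214 mm (its y), z up; origin at the centre of its underside, on the bench top. 12 mm base board with a bearer at each end (y = +-65 to +-99 mm, x to +-46 mm). Between the bearers it is open above the board and at the sides, for fingers beside the cover's long edges. The seated cover lies along y, its origin 49 mm above the bench
- ledge_left (a point): centre of the left (cradle y+) bearer's flat ledge, on its surface: 73 mm along y from the cradle's centre, 45 mm above the bench. The ledge spans y = 65 to 81 mm; there an end stop rises 13 mm above it. A cheek 7 mm high bounds each side of the ledge, inner faces at x = +-36 mm. The cover has 6 mm of play at each end and 7 mm each side
- ledge_right (a point): the same point on the right bearer (cradle y-), 73 mm from the cradle's centre; its end stop begins at y = -81 mm
- scraper: bystander: paint scraper with a wooden handle, 60 x 180 x 13 mm, lying on the bench in front of the cradle; origin at the centre of its underside, long along its y
- bolt_tub: bystander: cream plastic tub holding bolts, 108 x 134 x 70 mm, standing behind the cradle; origin at the centre of its underside
- spanner_13: bystander: combination spanner, 28 x 143 x 5 mm, lying flat left of the cradle; origin at the centre of its underside, long along its y
- spray_can: bystander: aerosol can with a green cap, 59 mm across, 225 mm tall, standing at the back left; origin at the centre of its underside

How it is judged:
By the outcome, as a careful person would: the job done as asked, in the order asked, and still so for the second after the job is handed in, with the robot touching nothing.
It also fails if it takes over 48 s, if anything falls off the work surface, if the arm or the gripper's body presses on something with over 40 N, if the wrist force passes 120 N, or if a joint passes its speed limit or range.

## Working session

There is one attempt and no reset: what is moved stays moved. The work goes in short steps, Python scripts to look and compute and a tool call to move; the robot and the scene stay as the last step left them, time stands still between calls to the robot, and variables do not carry over. Pictures are saved under pics/ and viewed, at most 10 in all, crops included, and the job is handed in when it is done.

Besides the shell and the picture viewer there is one more tool, called in YAML: its name, and indented under it one key for each argument. arm_command: Moves the arm, as the interface text tells. Its arguments: {"type":"object","properties":{"travel":{"type":"array"},"twist":{"type":"array"},"fingers":{"type":"array"}},"required":["travel","twist","fingers"]}

```bash
mkdir -p pics; ls; cat > h.py <<'E'
import numpy as np, cv2
from scipy.spatial.transform import Rotation as R
from cell import arm
np.set_printoptions(precision=4,suppress=True)
def q2R(q): return R.from_quat([q[1],q[2],q[3],q[0]])
def camR(f):
    a=np.array(f["attitude"]); return a if a.shape==(3,3) else q2R(a).as_matrix()
def ray(f,u,v):
    K=np.array(f["K"]); d=np.array([(u-K[0,2])/K[0,0],-(v-K[1,2])/K[1,1],-1.]); return camR(f)@d
def atz(f,u,v,z):
    o=np.array(f["xyz"]); d=ray(f,u,v); return o+d*(z-o[2])/d[2]
def proj(f,P):
    K=np.array(f["K"]); p=(np.array(P)-np.array(f["xyz"]))@camR(f); p=p*[1,-1,-1]; return (K@p/p[2])[:2]
E
python3 - <<'E'
from h import *
s=arm.read_state(); print(s)
for n in("scene","top"):
    f=arm.grab_frame(n); print(n,f["K"],f["xyz"],f["attitude"],[k for k in f])
    cv2.imwrite(f"pics/{n}0.png",f["pixels"]); np.save(f"{n}0.npy",{k:f[k] for k in f},allow_pickle=True)
    for t in("cover","cradle","scraper","bolt_tub","spanner_13","spray_can"):
        print(t,[(d["extent"],d["confidence"]) for d in arm.find_in(f,t)[:2]])
E
```

```text
pics
{'t': 0.0, 'joint_positions': array([ 0.9177,  0.3812,  1.2982, -0.    ,  1.4636, -0.2153]), 'joint_velocities': array([-0.    , -0.0007, -0.0003, -0.0006, -0.0008, -0.0008]), 'tau': array([  0.0007, -43.7919, -22.4557,   0.0713,   0.0352,   0.    ]), 'ee_pos': array([0.233 , 0.4978, 0.201 ]), 'orientation': array([-0.0003,  0.2172,  0.9761, -0.0007]), 'force': array([ 0.1915,  0.2835, -1.0447]), 'torque': array([ 0.0003,  0.0059, -0.0393]), 'grasp_force': 0.0, 'gripper_width': 0.08802633492626444}
scene [[386.5566   0.     257.7804]
 [  0.     386.5566 192.5973]
 [  0.       0.       1.    ]] [ 0.1554 -0.5188  0.4866] [ 0.8253  0.4842 -0.1537 -0.2465] ['pixels', 'K', 'xyz', 'attitude', 'shot']
cover [([210.2, 200.8, 279.1, 236.6], 0.92)]
cradle [([190.4, 190.2, 301.5, 269.3], 0.78)]
scraper [([154.3, 231.9, 214.5, 281.1], 0.74), ([150.9, 191.2, 187.4, 213.3], 0.71)]
bolt_tub [([347.8, 187.1, 406.0, 246.2], 0.84)]
spanner_13 [([151.9, 196.0, 188.0, 215.3], 0.63)]
spray_can [([256.6, 102.1, 281.3, 184.0], 0.83)]
top [[351.7682   0.     252.2112]
 [  0.     351.7682 194.7613]
 [  0.       0.       1.    ]] [0.4824 0.0955 0.9076] [-0.7006 -0.0543  0.0416  0.7103] ['pixels', 'K', 'xyz', 'attitude', 'shot']
cover [([242.5, 210.2, 307.5, 248.1], 0.78)]
cradle [([225.9, 195.0, 317.1, 258.4], 0.73)]
scraper [([237.2, 274.3, 305.9, 297.4], 0.93)]
bolt_tub [([295.6, 98.1, 358.3, 162.6], 0.65)]
spanner_13 [([162.0, 252.7, 207.0, 265.5], 0.63)]
spray_can [([170.5, 120.4, 214.4, 166.7], 0.92)]
```

```bash
python3 - <<'E'
import cv2
a=cv2.imread("pics/top0.png"); s=cv2.imread("pics/scene0.png")
cv2.imwrite("pics/top0c.png",cv2.resize(a[90:310,140:380],None,fx=2.9,fy=2.7,interpolation=3)[:600])
cv2.imwrite("pics/scene0c.png",cv2.resize(s[90:300,140:420],None,fx=2.8,fy=2.8,interpolation=3))
E
```

```text
(no output)
```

View pics/top0c.png

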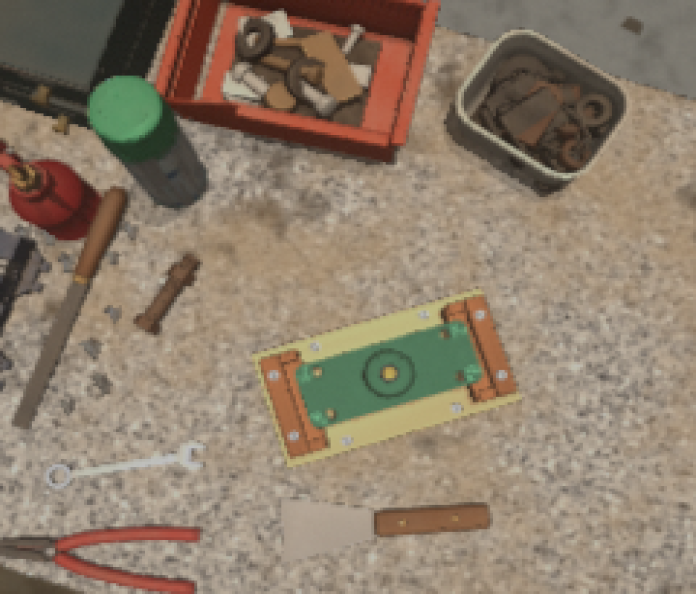

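View pics/scene0c.png

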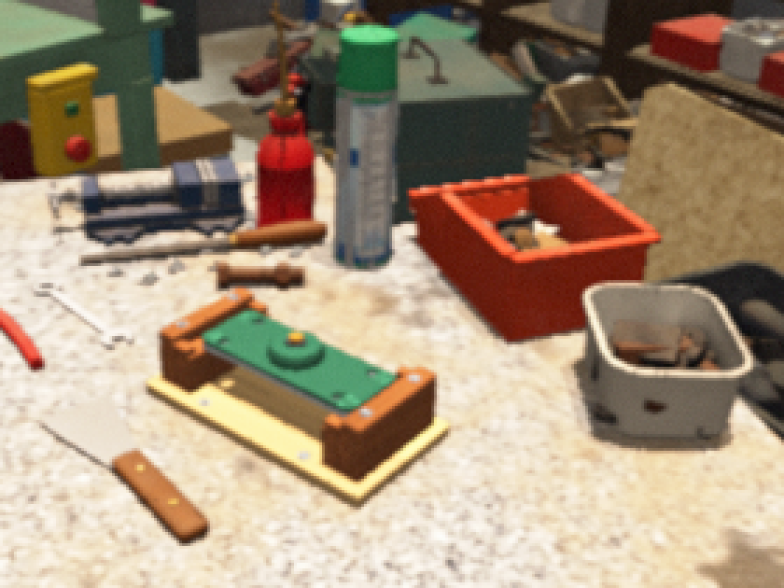

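The top view shows the green cover in its cradle. The plug is at about pixel (274, 228) and the long axis is tilted about 15°. The space right of the cradle is free. The scraper is in front, the tub behind right, the spanner left and the can back left. Next I measure the cradle and cover by segmentation.

```bash
cat >> h.py <<'E'
def rect(f,mask,z):
    n,l,st,c=cv2.connectedComponentsWithStats(mask.astype(np.uint8)); k=1+np.argmax(st[1:,4])
    ys,xs=np.nonzero(l==k); P=np.array([atz(f,u,v,z)[:2] for u,v in zip(xs,ys)])
    (c,s,a)=cv2.minAreaRect((P*1000).astype(np.float32)); return np.array(c),s,a,st[k]
E
python3 - <<'E'
from h import *
T=np.load("top0.npy",allow_pickle=True).item(); S=np.load("scene0.npy",allow_pickle=True).item()
for n,f,box in(("top",T,(190,265,220,325)),("scene",S,(185,275,185,305))):
    hsv=cv2.cvtColor(f["pixels"],cv2.COLOR_BGR2HSV); roi=np.zeros(hsv.shape[:2],bool); roi[box[0]:box[1],box[2]:box[3]]=1
    g=roi&(hsv[...,0]>60)&(hsv[...,0]<95)&(hsv[...,1]>80)
    y=roi&(hsv[...,0]>=18)&(hsv[...,0]<40)&(hsv[...,1]>75)&(hsv[...,2]>120)
    print(n,"cover",rect(f,g,.053)); print("board",rect(f,y|g|(roi&(hsv[...,0]<18)&(hsv[...,1]>130)) ,.012))
px=[(140+a/2.9,90+b/2.7) for a,b in((252,353),(478,290),(522,398),(290,466))]
C=np.array([atz(T,u,v,.012)[:2] for u,v in px]); print("corners",C,C.mean(0),[np.linalg.norm(C[i]-C[i-1]) for i in range(4)])
d=C[0]+C[3]-C[1]-C[2]; print("yaw of cradle y",np.degrees(np.arctan2(d[1],d[0])))
print("plug",atz(T,140+390/2.9,90+373/2.7,.071), atz(S,140+296/2.8,90+337/2.8,.071))
for t,z,e in(("tub",.07,(295.6,98.1,358.3,162.6)),("can",.225,(170.5,120.4,214.4,166.7)),("scraper",.01,(237,274,306,297)),("spanner",0.005,(162,253,207,265))):
    print(t,atz(T,e[0],e[1],z)[:2],atz(T,e[2],e[3],z)[:2])
E
```

```text
top cover (array([527.2261,  24.7204]), (53.26538848876953, 70.99542236328125), 16.304683685302734, array([271, 210,  34,  29, 406], dtype=int32))
board (array([515.589 ,  60.5793]), (113.41537475585938, 213.570556640625), 16.5230770111084, array([ 227,  197,   93,   66, 2722], dtype=int32))
scene cover (array([516.1341,  56.757 ]), (58.35366439819336, 148.9929656982422), 16.050321578979492, array([ 213,  201,   68,   36, 1019], dtype=int32))
board (array([528.2636,  84.4085]), (169.74264526367188, 268.726318359375), 17.08808135986328, array([ 192,  192,  109,   78, 3608], dtype=int32))
corners [[ 0.539   0.1762]
 [ 0.596  -0.0238]
 [ 0.4939 -0.0586]
 [ 0.4338  0.1436]] [0.5157 0.0594] [np.float64(0.11017436614393288), np.float64(0.20792350205857596), np.float64(0.1078925902076605), np.float64(0.21091054363485745)]
yaw of cradle y 106.23038000184708
plug [0.5162 0.0581 0.071 ] [0.5156 0.0532 0.071 ]
tub [ 0.8383 -0.0012] [ 0.6716 -0.1478]
can [0.7303 0.2709] [0.6331 0.1816]
scraper [0.4057 0.1514] [ 0.3482 -0.0188]
spanner [0.4597 0.3425] [0.4284 0.2275]
```

```bash
cat >> h.py <<'E'
YAW=np.radians(106.4); Yc=np.array([np.cos(YAW),np.sin(YAW),0]); Xc=np.array([np.sin(YAW),-np.cos(YAW),0]); Zc=np.array([0,0,1.])
C0=np.array([.5157,.0600,0]); M=np.c_[Xc,Yc,Zc]
def Rt(beta): # tool: x=Yc,y=Xc,z=-Z, then tilt beta (rad) about tool y
    return R.from_matrix(np.c_[Yc,Xc,-Zc])*R.from_rotvec([0,beta,0])
def st():
    s=arm.read_state(); r=q2R(s["orientation"]); p=np.array(s["ee_pos"]); g=p-.019*r.as_matrix()[:,2]
    rel=(Rt(0).inv()*r).as_rotvec()
    print("t %.2f grasp pt in cradle mm"%s["t"],M.T@(g-C0)*1000,"tilt",np.degrees(rel),"w %.4f gf %.1f"%(s["gripper_width"],s["grasp_force"]),"F",M.T@s["force"],"q",s["joint_positions"]); return p,r,s
def plan(g,beta): # g: grasp point in cradle coords (mm)
    p,r,s=st(); rt=Rt(np.radians(beta)); t=C0+M@np.array(g)/1000+.019*rt.as_matrix()[:,2]
    print("->",g,beta,"travel cm",r.inv().apply(t-p)*100,"twist",(r.inv()*rt).as_rotvec())
E
python3 -c "
from h import *
plan([0,42,150],0);plan([0,42,49],0)"
```

```text
t 0.70 grasp pt in cradle mm [-147.3519  500.0705  220.5593] tilt [ -0.0014  -0.0009 -48.5187] w 0.0887 gf 0.0 F [ 0.1636  0.6767 -1.2898] q [ 0.9177  0.3806  1.2974 -0.      1.4636 -0.2153]
-> [0, 42, 150] 0 travel cm [-41.3805 -24.5572   7.0566] twist [0.     0.     0.8468]
t 0.70 grasp pt in cradle mm [-147.3519  500.0705  220.5593] tilt [ -0.0014  -0.0009 -48.5187] w 0.0887 gf 0.0 F [ 0.1636  0.6767 -1.2898] q [ 0.9177  0.3806  1.2974 -0.      1.4636 -0.2153]
-> [0, 42, 49] 0 travel cm [-41.3802 -24.5574  17.1566] twist [0.     0.     0.8468]
```

arm_command:
  travel:
    - [-3.4,-2.0,0.6]
    - [-7,-4.1,1.2]
    - [-10.4,-6.2,1.8]
    - [-13.8,-8.2,2.4]
    - [-17.2,-10.2,3]
    - [-20.7,-12.3,3.5]
    - [-24.2,-14.3,4.1]
    - [-27.6,-16.4,4.7]
    - [-31,-18.4,5.3]
    - [-34.5,-20.5,5.9]
    - [-38,-22.5,6.5]
    - [-41.4,-24.6,7.1]
  twist:
    - [0,0,0.07]
    - [0,0,0.14]
    - [0,0,0.21]
    - [0,0,0.28]
    - [0,0,0.35]
    - [0,0,0.42]
    - [0,0,0.49]
    - [0,0,0.56]
    - [0,0,0.64]
    - [0,0,0.71]
    - [0,0,0.78]
    - [0,0,0.847]
  fingers: [8.8,8.8,8.8,8.8,8.8,8.8,8.8,8.8,8.8,8.8,8.8,8.8]

```text
t: 1.7
ee_pos: [0.5048, 0.0979, 0.1304]
orientation: [0.0, 0.601, 0.8, 0.0]
force: [0.9, 0.9, -0.3]
gripper_width: 0.0879
grasp_force: 0.0
```

```bash
python3 - <<'E'
from h import *
st()
f=arm.grab_frame("wrist"); print(f["K"],f["mount"]); cv2.imwrite("pics/w1.png",f["pixels"])
np.save("w1.npy",f,allow_pickle=True); plan([0,42,49],0)
E
```

```text
t 1.70 grasp pt in cradle mm [  0.2487  39.3996 149.4215] tilt [-0.0287 -0.0033  0.23  ] w 0.0879 gf 0.0 F [ 1.1313  0.6216 -0.2988] q [-0.0391  0.3844  1.5137  0.0001  1.243  -0.3214]
[[297.3186   0.     251.7363]
 [  0.     297.3186 187.7273]
 [  0.       0.       1.    ]] [[ 0.002   0.946   0.3242  0.0853]
 [ 1.     -0.0021  0.0001 -0.0001]
 [ 0.0008  0.3242 -0.946  -0.1811]
 [ 0.      0.      0.      1.    ]]
t 1.75 grasp pt in cradle mm [  2.083   33.5105 148.1967] tilt [-0.0376 -0.1352  0.6943] w 0.0879 gf 0.0 F [ 0.8743 -6.4664 -0.2584] q [-0.0479  0.3894  1.5093 -0.0021  1.2414 -0.3213]
-> [0, 42, 49] 0 travel cm [ 0.8742 -0.2265  9.9175] twist [ 0.0007  0.0024 -0.0121]
```

View pics/w1.png

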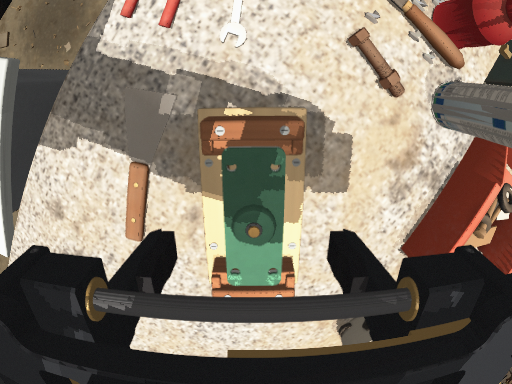

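The wrist view shows the cover lying lengthwise and centred between the open fingers. The plug is at (254, 231) and the bearers at rows 135 and 275. The arm was still settling, so I go down part way, hold, and measure again.

arm_command:
  travel:
    - [0,0,1]
    - [0,0,2]
    - [0,0,3]
    - [0,0,4]
    - [0,0,5]
    - [0,0,5]
    - [0,0,5]
    - [0,0,5]
  twist:
    - [0,0,0]
    - [0,0,0]
    - [0,0,0]
    - [0,0,0]
    - [0,0,0]
    - [0,0,0]
    - [0,0,0]
    - [0,0,0]
  fingers: [8.8,8.8,8.8,8.8,8.8,8.8,8.8,8.8]

```text
t: 2.42
ee_pos: [0.5041, 0.0998, 0.0811]
orientation: [0.0, 0.599, 0.801, 0.0]
force: [0.2, -0.4, 0.1]
gripper_width: 0.0881
grasp_force: 0.0
```

```bash
cat >> h.py <<'E'
def wray(f,p,r,u,v):
    K=np.array(f["K"]); m=np.array(f["mount"]); x=np.array([(u-K[0,2]),(v-K[1,2])])/K[0,0]; th=np.linalg.norm(x); e=x/max(th,1e-9)
    d=np.array([np.sin(th)*e[0],-np.sin(th)*e[1],-np.cos(th)]); return p+r.apply(m[:3,3]), r.apply(m[:3,:3]@d)
def wz(f,p,r,u,v,z):
    o,d=wray(f,p,r,u,v); return M.T@(o+d*(z/1000-o[2])/d[2]-C0)*1000
E
python3 - <<'E'
from h import *
p,r,s=st()
f=arm.grab_frame("wrist"); cv2.imwrite("pics/w2.png",f["pixels"])
hsv=cv2.cvtColor(f["pixels"],cv2.COLOR_BGR2HSV)
g=((hsv[...,0]>60)&(hsv[...,0]<95)&(hsv[...,1]>80)); g[:,:190]=0;g[:,320:]=0
n,l,stt,c=cv2.connectedComponentsWithStats(g.astype(np.uint8)); k=1+np.argmax(stt[1:,4]); print(stt[k])
ys,xs=np.nonzero(l==k); P=np.array([wz(f,p,r,u,v,53)[:2] for u,v in zip(xs,ys)])
print("cover",cv2.minAreaRect(P.astype(np.float32)), P.min(0),P.max(0))
b=((hsv[...,0]>=15)&(hsv[...,0]<30)&(hsv[...,1]>120)&(l>-1)); 
plan([0,42,49],0)
E
```

```text
t 2.42 grasp pt in cradle mm [  0.1527  41.4859 100.1103] tilt [-0.0457 -0.0163  0.0064] w 0.0881 gf 0.0 F [ 0.066  -0.4661  0.1468] q [-0.0351  0.4434  1.5831 -0.      1.1142 -0.3213]
[ 216  164   77  133 8793]
cover ((1.7119560241699219, 12.643905639648438), (56.59173583984375, 121.41371154785156), 0.26263442635536194) [-26.5587 -47.9372] [30.2222 73.3511]
t 2.47 grasp pt in cradle mm [  0.2203  41.4639 100.2202] tilt [-0.0684 -0.0221  0.0085] w 0.0881 gf 0.0 F [ 0.1318 -0.1507 -0.192 ] q [-0.0352  0.4432  1.5831  0.      1.1141 -0.3213]
-> [0, 42, 49] 0 travel cm [ 0.0563 -0.0304  5.122 ] twist [ 0.0012  0.0004 -0.0001]
```

View pics/w2.png

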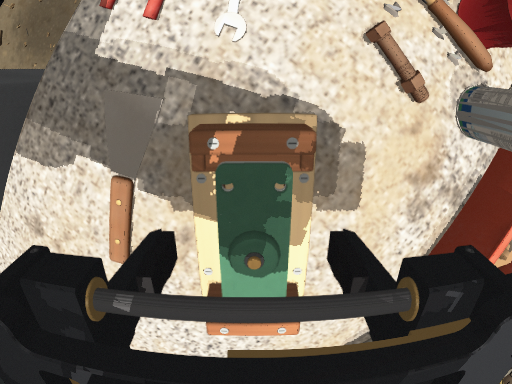

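Cover +Y end measures 73 mm, so the cover sits centred to about 2 mm (left end row 164, edges at columns 216 and 293). I go down and grip.

arm_command:
  travel:
    - [0.2,0.1,1.2]
    - [0.2,0.1,2.4]
    - [0.2,0.1,3.6]
    - [0.2,0.1,4.6]
    - [0.2,0.1,5.1]
    - [0.2,0.1,5.1]
    - [0.2,0.1,5.1]
    - [0.2,0.1,5.1]
    - [0.2,0.1,5.1]
    - [0.2,0.1,5.1]
    - [0.2,0.1,5.1]
    - [0.2,0.1,5.1]
  twist:
    - [0,0,0]
    - [0,0,0]
    - [0,0,0]
    - [0,0,0]
    - [0,0,0]
    - [0,0,0]
    - [0,0,0]
    - [0,0,0]
    - [0,0,0]
    - [0,0,0]
    - [0,0,0]
    - [0,0,0]
  fingers: [8.8,8.8,8.8,8.8,8.8,8.8,8.8,5,5,5,5,5]

```text
t: 3.47
ee_pos: [0.5043, 0.102, 0.0297]
orientation: [0.0, 0.599, 0.801, 0.0]
force: [-0.5, -0.6, -0.4]
gripper_width: 0.0568
grasp_force: 0.0
```

```bash
python3 -c "
from h import *
st()"
```

```text
t 3.47 grasp pt in cradle mm [ 0.9161 43.5165 48.7285] tilt [-0.0173 -0.0059  0.0133] w 0.0568 gf 0.0 F [-0.6346 -0.3937 -0.4223] q [-0.0308  0.5173  1.6399 -0.      0.9841 -0.3168]
```

arm_command:
  travel:
    - [0,0,0]
    - [0,0,0]
    - [0,0,0]
    - [0,0,0]
  twist:
    - [0,0,0]
    - [0,0,0]
    - [0,0,0]
    - [0,0,0]
  fingers: [5,5,5,5]

```text
t: 3.8
ee_pos: [0.5042, 0.102, 0.0296]
orientation: [0.0, 0.599, 0.801, 0.0]
force: [-0.3, 0.7, 0.8]
gripper_width: 0.0501
grasp_force: 0.0
```

```bash
python3 -c "
from h import *
st(); plan([1,43.5,150],50); plan([1,43.5,110],0)"
```

```text
t 3.80 grasp pt in cradle mm [ 0.8649 43.5391 48.5691] tilt [-0.0031 -0.0007  0.0128] w 0.0501 gf 0.0 F [-0.0584  0.7796  0.8421] q [-0.0308  0.5176  1.64    0.      0.984  -0.3168]
t 3.80 grasp pt in cradle mm [ 0.8649 43.5391 48.5691] tilt [-0.0031 -0.0007  0.0128] w 0.0501 gf 0.0 F [-0.0584  0.7796  0.8421] q [-0.0308  0.5176  1.64    0.      0.984  -0.3168]
-> [1, 43.5, 150] 50 travel cm [  1.4515   0.0137 -10.8218] twist [ 0.0001  0.8727 -0.0002]
t 3.80 grasp pt in cradle mm [ 0.8649 43.5391 48.5691] tilt [-0.0031 -0.0007  0.0128] w 0.0501 gf 0.0 F [-0.0584  0.7796  0.8421] q [-0.0308  0.5176  1.64    0.      0.984  -0.3168]
-> [1, 43.5, 110] 0 travel cm [-0.004   0.0137 -6.1431] twist [ 0.0001  0.     -0.0002]
```

```bash
python3 - <<'E'
from h import *
a=arm.grab_frame("scene")["pixels"][120:300,140:340]; b=arm.grab_frame("wrist")["pixels"][140:384,100:400]
cv2.imwrite("pics/c3.png",np.hstack([cv2.resize(a,(400,360),interpolation=3),cv2.resize(b,(400,360))]))
E
```

```text
(no output)
```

View pics/c3.png

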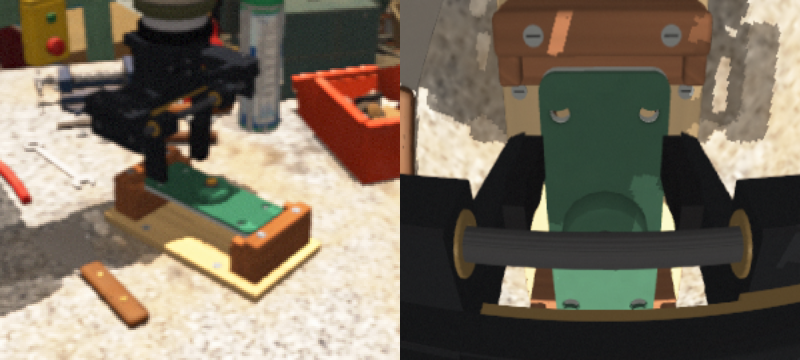

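```bash
python3 - <<'E'
from h import *
p,r,s=st()
f=arm.grab_frame("wrist"); I=cv2.resize(f["pixels"],None,fx=3,fy=3,interpolation=3)
m=np.linalg.inv(np.array(f["mount"])); K=np.array(f["K"])
def wp(P):
    c=m[:3,:3]@P+m[:3,3]; d=np.array([c[0],-c[1],-c[2]]); th=np.arctan2(np.hypot(d[0],d[1]),d[2]); e=d[:2]/np.hypot(d[0],d[1]); return K[:2,2]+K[0,0]*th*e
for z,c in((0,(0,0,255)),(-.019,(255,0,255)),(-.032,(255,0,0))):
    for x in(-.009,.009):
        for y in(-.025,.025):
            u=wp(np.array([x,y,z])); cv2.circle(I,tuple(int(a*3+1) for a in u),4,c,1)
cv2.imwrite("pics/w4.png",I[500:1080,380:1140])
E
```

```text
t 3.90 grasp pt in cradle mm [ 0.8385 43.543  48.526 ] tilt [0.0046 0.0009 0.0128] w 0.0500 gf 0.0 F [-0.478   0.0946  0.9145] q [-0.0308  0.5177  1.64   -0.      0.984  -0.3168]
```

View pics/w4.png

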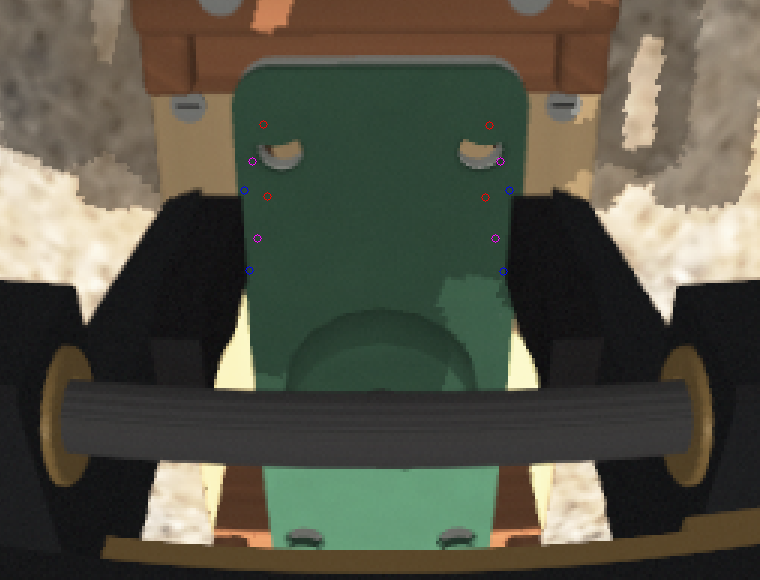

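```bash
python3 - <<'E'
from h import *
p,r,s=st(); S=np.load("scene0.npy",allow_pickle=True).item()
f=np.load("w1.npy",allow_pickle=True).item(); m=np.linalg.inv(np.array(f["mount"])); K=np.array(f["K"])
def wp(P):
    c=m[:3,:3]@P+m[:3,3]; d=np.array([c[0],-c[1],-c[2]]); th=np.arctan2(np.hypot(d[0],d[1]),d[2]); e=d[:2]/np.hypot(d[0],d[1]); return K[:2,2]+K[0,0]*th*e
for z in(0,-.01,-.019,-.03,-.04):
    print(z,"scene mid",proj(S,p+r.apply([0,0,z])),"near/far",proj(S,p+r.apply([0,-.025,z])),proj(S,p+r.apply([0,.025,z])),"wrist open inner x=+-9",wp(np.array([.009,-.044,z])),wp(np.array([-.009,-.044,z])))
a=arm.grab_frame("scene")["pixels"]; cv2.imwrite("pics/s5.png",cv2.resize(a[150:240,180:300],None,fx=6,fy=6,interpolation=2))
E
```

```text
t 3.95 grasp pt in cradle mm [ 0.8638 43.5193 48.5491] tilt [-0.0018 -0.0026  0.0105] w 0.0499 gf 0.0 F [-0.3732 -0.0568  0.4095] q [-0.0308  0.5176  1.64   -0.      0.9839 -0.3169]
0 scene mid [229.3642 218.1286] near/far [221.2786 222.9063] [237.1313 213.5391] wrist open inner x=+-9 [186.3627 207.5872] [188.506  231.4353]
-0.01 scene mid [229.2687 214.2359] near/far [221.1335 218.9615] [237.0817 209.6974] wrist open inner x=+-9 [183.2206 213.5994] [185.6476 238.281 ]
-0.019 scene mid [229.1818 210.6938] near/far [221.0013 215.3712] [237.0366 206.2026] wrist open inner x=+-9 [180.148  219.5141] [182.8734 244.9684]
-0.03 scene mid [229.0743 206.3139] near/far [220.8379 210.9306] [236.9808 201.8821] wrist open inner x=+-9 [176.0384 227.4811] [179.1956 253.901 ]
-0.04 scene mid [228.9755 202.283 ] near/far [220.6875 206.8429] [236.9295 197.9069] wrist open inner x=+-9 [171.9211 235.5286] [175.5493 262.8351]
```

View pics/s5.png

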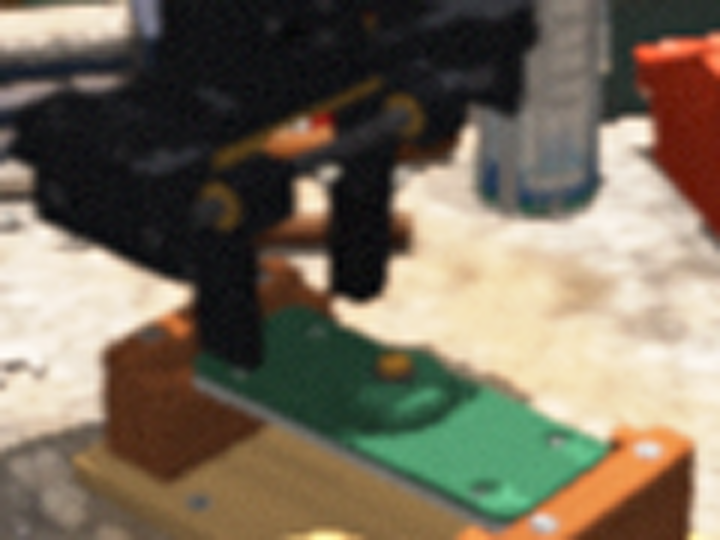

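Both cameras put the fingertips about 30 mm short of the reported TCP. The scene view shows them at px (218, 210) and (240, 200), hovering above the flange, and the wrist view agrees. That explains the closing on nothing. I open, go 2.6 cm lower and grip again.

arm_command:
  travel:
    - [0,0,0]
    - [0,0,0]
    - [0,0,0]
    - [0,0,0]
    - [0,0,0]
    - [0,0,0]
    - [0,0,0.6]
    - [0,0,1.2]
    - [0,0,1.8]
    - [0,0,2.4]
    - [0,0,2.6]
    - [0,0,2.6]
  twist:
    - [0,0,0]
    - [0,0,0]
    - [0,0,0]
    - [0,0,0]
    - [0,0,0]
    - [0,0,0]
    - [0,0,0]
    - [0,0,0]
    - [0,0,0]
    - [0,0,0]
    - [0,0,0]
    - [0,0,0]
  fingers: [8.8,8.8,8.8,8.8,8.8,8.8,8.8,8.8,8.8,8.8,8.8,8.8]

```text
t: 5.0
ee_pos: [0.5038, 0.102, 0.0028]
orientation: [-0.001, 0.599, 0.801, -0.0]
force: [-0.7, -0.2, 0.5]
gripper_width: 0.0882
grasp_force: 0.0
```

arm_command:
  travel:
    - [0,0,0]
    - [0,0,0]
    - [0,0,0]
    - [0,0,0]
    - [0,0,0]
    - [0,0,0]
    - [0,0,0]
  twist:
    - [0,0,0]
    - [0,0,0]
    - [0,0,0]
    - [0,0,0]
    - [0,0,0]
    - [0,0,0]
    - [0,0,0]
  fingers: [5,5,5,5,5,5,5]

```text
t: 5.58
ee_pos: [0.5044, 0.102, 0.0037]
orientation: [0.0, 0.599, 0.801, 0.0]
force: [0.1, 0.9, 1.4]
gripper_width: 0.0579
grasp_force: 30.0
```

```bash
python3 - <<'E'
from h import *
p,r,s=st()
a=arm.grab_frame("scene")["pixels"]; cv2.imwrite("pics/s6.png",cv2.resize(a[150:240,180:300],None,fx=4,fy=4,interpolation=2))
E
```

```text
t 5.58 grasp pt in cradle mm [ 1.0211 43.518  22.7369] tilt [-0.0292 -0.0079  0.0091] w 0.0579 gf 30.0 F [0.376  0.8043 1.3978] q [-0.0308  0.5582  1.6644  0.      0.9185 -0.3169]
```

View pics/s6.png

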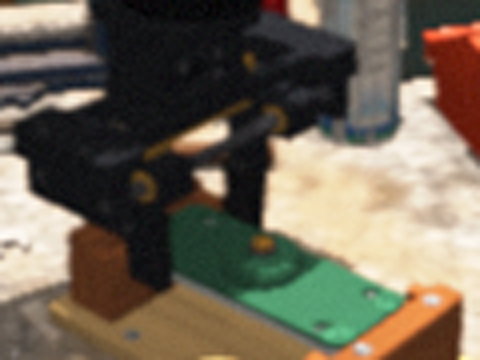

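Gripped at 57.9 mm and 30 N. The scene view shows the finger at the flange edge, around crop (150, 280). The pivot is therefore 45 mm behind the reported TCP. I lift gently.

arm_command:
  travel:
    - [0,0,-0.3]
    - [0,0,-0.8]
    - [0,0,-1.6]
    - [0,0,-2.5]
    - [0,0,-3.5]
    - [0,0,-4.5]
    - [0,0,-5.5]
    - [0,0,-6.5]
    - [0,0,-7.2]
    - [0,0,-7.5]
    - [0,0,-7.5]
    - [0,0,-7.5]
  twist:
    - [0,0,0]
    - [0,0,0]
    - [0,0,0]
    - [0,0,0]
    - [0,0,0]
    - [0,0,0]
    - [0,0,0]
    - [0,0,0]
    - [0,0,0]
    - [0,0,0]
    - [0,0,0]
    - [0,0,0]
  fingers: [5,5,5,5,5,5,5,5,5,5,5,5]

```text
t: 6.63
ee_pos: [0.504, 0.102, 0.0784]
orientation: [-0.0, 0.599, 0.801, -0.0]
force: [0.7, -0.1, -3.6]
gripper_width: 0.0575
grasp_force: 30.0
```

```bash
sed -i 's/\.019/.0453/g' h.py; cat >> h.py <<'E'
L=np.array([[x,y,z] for x in(-.029,.029) for y in(-.075,.075) for z in(-.004,.004)])
a8=np.linspace(0,2*np.pi,12,endpoint=False); L=np.r_[L,np.c_[.022*np.cos(a8),.022*np.sin(a8),0*a8+.016],[[0,0,.022]]]
GY=.0445 # grasp point on the cover y
def cov(p,r,a): # points of cover, a=deg tool z -> long part (cover -y) ; a=90 gripped level
    g=p+r.apply([0,0,-.0453]); rel=R.from_rotvec([0,np.radians(90-a),0]) # cover rel. to tool about tool y
    W=R.from_matrix(np.c_[Xc,Yc,Zc]); Rc=r*rel*Rt(0).inv()*W
    return g, Rc
def angle(name="scene"):
    p,r,s=st(); f=arm.grab_frame(name); d=arm.find_in(f,"cover")
    for e in d[:2]:
        E=[]
        for a in range(-120,131,2):
            g,Rc=cov(p,r,a); U=np.array([proj(f,q) for q in g+Rc.apply(L-[0,GY,0])]); b=np.r_[U.min(0),U.max(0)]
            E.append((np.abs(b-e["extent"]).sum(),a,b))
        E.sort(key=lambda t:t[0]); print(name,e["extent"],round(e["confidence"],2),"best a",[(x[1],round(x[0],1)) for x in E[:4]])
    return f
E
python3 - <<'E'
from h import *
angle(); angle("top"); plan([1,43.5,175],50)
E
```

```text
t 6.63 grasp pt in cradle mm [  0.6642  43.6001 123.7478] tilt [0.0163 0.006  0.0141] w 0.0575 gf 30.0 F [ 0.6488 -0.344  -3.5658] q [-0.0308  0.4478  1.5848  0.      1.1093 -0.3168]
scene [221.7, 168.9, 281.7, 207.2] 0.88 best a [(90, np.float64(16.7)), (88, np.float64(17.1)), (92, np.float64(19.1)), (86, np.float64(19.2))]
scene [152.6, 193.2, 187.3, 212.7] 0.45 best a [(-40, np.float64(128.6)), (-42, np.float64(128.9)), (-38, np.float64(129.1)), (-44, np.float64(129.4))]
t 6.73 grasp pt in cradle mm [  0.5747  43.6153 123.3669] tilt [0.0597 0.0209 0.0155] w 0.0575 gf 30.0 F [-0.2685  0.2698 -4.1128] q [-0.0309  0.4485  1.585   0.      1.1092 -0.3168]
top [159.8, 251.0, 212.4, 272.3] 0.65 best a [(-104, np.float64(145.2)), (-106, np.float64(145.2)), (-102, np.float64(145.2)), (-108, np.float64(145.3))]
top [297.1, 204.4, 309.7, 234.1] 0.52 best a [(118, np.float64(73.5)), (120, np.float64(73.8)), (116, np.float64(73.8)), (122, np.float64(74.1))]
t 6.83 grasp pt in cradle mm [  0.6336  43.5817 123.393 ] tilt [0.0556 0.0203 0.0192] w 0.0572 gf 30.0 F [ 1.3232 -0.231  -3.5031] q [-0.0309  0.4485  1.5849  0.      1.1093 -0.3168]
-> [1, 43.5, 175] 50 travel cm [ 3.4628  0.0333 -6.7777] twist [-0.0008  0.8723 -0.0007]
```

```bash
python3 - <<'E'
from h import *
plan([1,43.5,140],20);plan([1,43.5,170],40);plan([1,43.5,185],60)
E
```

```text
t 6.83 grasp pt in cradle mm [  0.6336  43.5817 123.393 ] tilt [0.0556 0.0203 0.0192] w 0.0572 gf 30.0 F [ 1.3232 -0.231  -3.5031] q [-0.0309  0.4485  1.5849  0.      1.1093 -0.3168]
-> [1, 43.5, 140] 20 travel cm [ 1.5403  0.0386 -1.9334] twist [-0.0009  0.3487 -0.0005]
t 6.83 grasp pt in cradle mm [  0.6336  43.5817 123.393 ] tilt [0.0556 0.0203 0.0192] w 0.0572 gf 30.0 F [ 1.3232 -0.231  -3.5031] q [-0.0309  0.4485  1.5849  0.      1.1093 -0.3168]
-> [1, 43.5, 170] 40 travel cm [ 2.9041  0.0345 -5.7195] twist [-0.0008  0.6978 -0.0007]
t 6.83 grasp pt in cradle mm [  0.6336  43.5817 123.393 ] tilt [0.0556 0.0203 0.0192] w 0.0572 gf 30.0 F [ 1.3232 -0.231  -3.5031] q [-0.0309  0.4485  1.5849  0.      1.1093 -0.3168]
-> [1, 43.5, 185] 60 travel cm [ 3.9163  0.0316 -8.4243] twist [-0.0007  1.0468 -0.0008]
```

arm_command:
  travel:
    - [0.4,0,-0.6]
    - [0.8,0,-1.2]
    - [1.2,0,-1.8]
    - [1.6,0,-2.4]
    - [2,0,-3.2]
    - [2.4,0,-4.3]
    - [2.8,0,-5.4]
    - [3.2,0,-6.5]
    - [3.6,0,-7.5]
    - [3.9,0,-8.4]
    - [3.9,0,-8.4]
    - [3.9,0,-8.4]
  twist:
    - [0,0.1,0]
    - [0,0.2,0]
    - [0,0.3,0]
    - [0,0.4,0]
    - [0,0.51,0]
    - [0,0.62,0]
    - [0,0.73,0]
    - [0,0.84,0]
    - [0,0.95,0]
    - [0,1.047,0]
    - [0,1.047,0]
    - [0,1.047,0]
  fingers: [5,5,5,5,5,5,5,5,5,5,5,5]

```text
t: 7.83
ee_pos: [0.4935, 0.1388, 0.1614]
orientation: [-0.4, 0.52, 0.694, 0.298]
force: [-0.2, -0.3, -3.2]
gripper_width: 0.0574
grasp_force: 30.0
```

```bash
python3 - <<'E'
from h import *
angle(); plan([1,-10,155],60); plan([1,-17.5,151],60)
E
```

```text
t 7.83 grasp pt in cradle mm [  0.911   42.7396 184.1713] tilt [ 0.0425 59.8311  0.1002] w 0.0574 gf 30.0 F [-0.2335 -0.1992 -3.2281] q [-0.3815  0.61    1.4842  0.7682  1.7847 -0.7992]
scene [225.0, 171.1, 261.7, 213.8] 0.71 best a [(90, np.float64(53.0)), (92, np.float64(53.4)), (88, np.float64(54.0)), (86, np.float64(55.0))]
t 7.93 grasp pt in cradle mm [  0.9071  43.5021 185.1172] tilt [-0.0063 59.7918 -0.0185] w 0.0576 gf 30.0 F [-0.6475  0.4787 -3.3938] q [-0.3802  0.6081  1.4842  0.7686  1.7851 -0.7992]
-> [1, -10, 155] 60 travel cm [-5.2782  0.0077 -3.1084] twist [-0.0001  0.0036  0.0003]
t 7.93 grasp pt in cradle mm [  0.9071  43.5021 185.1172] tilt [-0.0063 59.7918 -0.0185] w 0.0576 gf 30.0 F [-0.6475  0.4787 -3.3938] q [-0.3802  0.6081  1.4842  0.7686  1.7851 -0.7992]
-> [1, -17.5, 151] 60 travel cm [-6.0012  0.0074 -3.5553] twist [-0.0001  0.0036  0.0003]
```

arm_command:
  travel:
    - [-1,0,-0.6]
    - [-2,0,-1.2]
    - [-3,0,-1.8]
    - [-4,0,-2.4]
    - [-4.8,0,-2.9]
    - [-5.3,0,-3.1]
    - [-5.3,0,-3.1]
    - [-5.3,0,-3.1]
    - [-5.3,0,-3.1]
  twist:
    - [0,0,0]
    - [0,0,0]
    - [0,0,0]
    - [0,0,0]
    - [0,0,0]
    - [0,0,0]
    - [0,0,0]
    - [0,0,0]
    - [0,0,0]
  fingers: [5,5,5,5,5,5,5,5,5]

```text
t: 8.68
ee_pos: [0.5082, 0.0885, 0.1323]
orientation: [-0.4, 0.519, 0.693, 0.3]
force: [-0.6, 0.6, -2.7]
gripper_width: 0.0575
grasp_force: 30.0
```

```bash
python3 - <<'E'
from h import *
a=angle(); cv2.imwrite("pics/s7.png",cv2.resize(a["pixels"][120:270,170:330],None,fx=4.5,fy=4,interpolation=2))
plan([1,-17,152],60)
t=np.array([-78,46.])
for th,b in((70,60),(80,50),(90,40),(100,30),(110,20),(120,10),(130,0),(140,0)):
    g=t+119.5*np.array([np.cos(np.radians(th)),np.sin(np.radians(th))]); print(th,end=" "); plan([1,round(g[0],1),round(g[1],1)],b)
E
```

```text
t 8.68 grasp pt in cradle mm [  0.8161  -9.7892 154.9663] tilt [-0.0024 59.9965 -0.0022] w 0.0575 gf 30.0 F [-0.3951  0.7405 -2.6878] q [-0.452   0.6846  1.4323  0.7203  1.8114 -0.8621]
scene [247.9, 195.2, 278.8, 235.1] 0.71 best a [(88, np.float64(59.4)), (86, np.float64(59.8)), (84, np.float64(60.9)), (90, np.float64(61.1))]
t 8.78 grasp pt in cradle mm [  0.8222  -9.6612 155.1098] tilt [-0.0075 59.9778 -0.0248] w 0.0576 gf 30.0 F [ 0.4823  0.6677 -4.037 ] q [-0.4517  0.6842  1.4323  0.7202  1.8113 -0.8622]
-> [1, -17, 152] 60 travel cm [-0.6347  0.0179 -0.4798] twist [-0.0001  0.0004  0.0004]
70 t 8.78 grasp pt in cradle mm [  0.8222  -9.6612 155.1098] tilt [-0.0075 59.9778 -0.0248] w 0.0576 gf 30.0 F [ 0.4823  0.6677 -4.037 ] q [-0.4517  0.6842  1.4323  0.7202  1.8113 -0.8622]
-> [1, np.float64(-37.1), np.float64(158.3)] 60 travel cm [-1.0949  0.0175 -2.5354] twist [-0.0001  0.0004  0.0004]
80 t 8.78 grasp pt in cradle mm [  0.8222  -9.6612 155.1098] tilt [-0.0075 59.9778 -0.0248] w 0.0576 gf 30.0 F [ 0.4823  0.6677 -4.037 ] q [-0.4517  0.6842  1.4323  0.7202  1.8113 -0.8622]
->
[... 1262 characters left out ...]
(149.5)] 10 travel cm [-10.361    0.0127 -12.4221] twist [ 0.0001 -0.8723  0.0004]
130 t 8.78 grasp pt in cradle mm [  0.8222  -9.6612 155.1098] tilt [-0.0075 59.9778 -0.0248] w 0.0576 gf 30.0 F [ 0.4823  0.6677 -4.037 ] q [-0.4517  0.6842  1.4323  0.7202  1.8113 -0.8622]
-> [1, np.float64(-154.8), np.float64(137.5)] 0 travel cm [-12.7088   0.0115 -13.949 ] twist [ 0.0001 -1.0468  0.0004]
140 t 8.78 grasp pt in cradle mm [  0.8222  -9.6612 155.1098] tilt [-0.0075 59.9778 -0.0248] w 0.0576 gf 30.0 F [ 0.4823  0.6677 -4.037 ] q [-0.4517  0.6842  1.4323  0.7202  1.8113 -0.8622]
-> [1, np.float64(-169.5), np.float64(122.8)] 0 travel cm [-14.717    0.0106 -14.4862] twist [ 0.0001 -1.0468  0.0004]
```

View pics/s7.png

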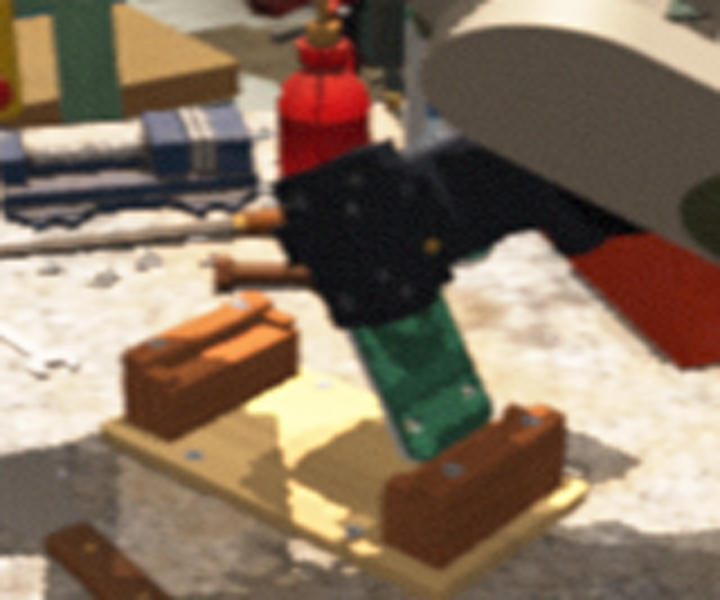

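The cover hangs at 60° with its tip just above the right ledge, inside the stop (crop (440, 440)). The painted side faces the stop, as planned. I press it against the stop to pivot it in the pads.

arm_command:
  travel:
    - [-0.5,0,-0.3]
    - [-0.65,0,-0.5]
    - [-0.75,0,-1.0]
    - [-0.85,0,-1.5]
    - [-1.0,0,-2.0]
    - [-1.1,0,-2.5]
    - [-1.1,0,-2.5]
    - [-1.1,0,-2.5]
  twist:
    - [0,0,0]
    - [0,0,0]
    - [0,0,0]
    - [0,0,0]
    - [0,0,0]
    - [0,0,0]
    - [0,0,0]
    - [0,0,0]
  fingers: [5,5,5,5,5,5,5,5]

```text
t: 9.45
ee_pos: [0.516, 0.0622, 0.1363]
orientation: [-0.401, 0.518, 0.693, 0.3]
force: [-1.1, 5.0, 5.4]
gripper_width: 0.0577
grasp_force: 30.0
```

```bash
python3 - <<'E'
from h import *
angle()
t=np.array([-78,46.])
for th,b in((80,50),(90,40),(100,30),(110,20)):
    g=t+119.5*np.array([np.cos(np.radians(th)),np.sin(np.radians(th))]); print(th,end=" "); plan([1,round(g[0],1),round(g[1],1)],b)
E
```

```text
t 9.45 grasp pt in cradle mm [  0.881  -37.2262 158.9062] tilt [-0.0685 60.0906 -0.0456] w 0.0577 gf 30.0 F [0.3093 5.0868 5.3867] q [-0.486   0.6989  1.3842  0.7046  1.857  -0.863 ]
scene [255.2, 204.4, 284.2, 235.7] 0.67 best a [(80, np.float64(64.6)), (78, np.float64(65.6)), (82, np.float64(66.3)), (76, np.float64(66.5))]
80 t 9.55 grasp pt in cradle mm [  0.8916 -37.0901 158.8567] tilt [-0.0619 60.089  -0.0511] w 0.0578 gf 30.0 F [-0.0766  4.2082  4.533 ] q [-0.4857  0.6989  1.3844  0.7046  1.8569 -0.863 ]
-> [1, np.float64(-57.2), np.float64(163.7)] 50 travel cm [-1.3765  0.008  -2.0547] twist [ 0.0006 -0.1761  0.0012]
90 t 9.55 grasp pt in cradle mm [  0.8916 -37.0901 158.8567] tilt [-0.0619 60.089  -0.0511] w 0.0578 gf 30.0 F [-0.0766  4.2082  4.533 ] q [-0.4857  0.6989  1.3844  0.7046  1.8569 -0.863 ]
-> [1, np.float64(-78.0), np.float64(165.5)] 40 travel cm [-3.0201  0.0069 -4.1529] twist [ 0.0007 -0.3506  0.0012]
100 t 9.55 grasp pt in cradle mm [  0.8916 -37.0901 158.8567] tilt [-0.0619 60.089  -0.0511] w 0.0578 gf 30.0 F [-0.0766  4.2082  4.533 ] q [-0.4857  0.6989  1.3844  0.7046  1.8569 -0.863 ]
-> [1, np.float64(-98.8), np.float64(163.7)] 30 travel cm [-4.9285  0.0054 -6.201 ] twist [ 0.0008 -0.5252  0.0011]
110 t 9.55 grasp pt in cradle mm [  0.8916 -37.0901 158.8567] tilt [-0.0619 60.089  -0.0511] w 0.0578 gf 30.0 F [-0.0766  4.2082  4.533 ] q [-0.4857  0.6989  1.3844  0.7046  1.8569 -0.863 ]
-> [1, np.float64(-118.9), np.float64(158.3)] 20 travel cm [-7.045   0.0037 -8.1279] twist [ 0.0009 -0.6997  0.001 ]
```

arm_command:
  travel:
    - [-0.3,0,-0.5]
    - [-0.6,0,-1.05]
    - [-0.95,0,-1.6]
    - [-1.3,0,-2.1]
    - [-1.7,0,-2.65]
    - [-2.1,0,-3.2]
    - [-2.5,0,-3.7]
    - [-2.9,0,-4.2]
    - [-2.9,0,-4.2]
    - [-2.9,0,-4.2]
  twist:
    - [0,-0.04,0]
    - [0,-0.09,0]
    - [0,-0.13,0]
    - [0,-0.175,0]
    - [0,-0.22,0]
    - [0,-0.26,0]
    - [0,-0.31,0]
    - [0,-0.35,0]
    - [0,-0.35,0]
    - [0,-0.35,0]
  fingers: [5,5,5,5,5,5,5,5,5,5]

```text
t: 10.38
ee_pos: [0.5303, 0.0132, 0.1311]
orientation: [-0.273, 0.563, 0.752, 0.205]
force: [0.6, 0.2, -3.8]
gripper_width: 0.0576
grasp_force: 30.0
```

```bash
python3 - <<'E'
from h import *
angle()
t=np.array([-78,46.])
for th,b in((100,30),(110,20),(120,10),(130,0)):
    g=t+119.5*np.array([np.cos(np.radians(th)),np.sin(np.radians(th))]); print(th,end=" "); plan([1,round(g[0],1),round(g[1],1)],b)
E
```

```text
t 10.38 grasp pt in cradle mm [  0.7867 -78.1149 165.7934] tilt [-0.0136 39.9428  0.0214] w 0.0576 gf 30.0 F [ 0.5878  0.0161 -3.7539] q [-0.4697  0.5995  1.339   0.4913  1.7063 -0.8155]
scene [262.5, 192.8, 287.2, 236.5] 0.64 best a [(38, np.float64(39.5)), (40, np.float64(40.3)), (36, np.float64(40.7)), (34, np.float64(41.7))]
100 t 10.48 grasp pt in cradle mm [  0.7373 -78.1339 165.4754] tilt [ 0.0123 39.9762  0.0432] w 0.0575 gf 30.0 F [-0.1235  0.2593 -3.1701] q [-0.4698  0.6001  1.3392  0.4913  1.7063 -0.8154]
-> [1, np.float64(-98.8), np.float64(163.7)] 30 travel cm [-2.4825  0.028  -1.2602] twist [-0.     -0.1741 -0.0008]
110 t 10.48 grasp pt in cradle mm [  0.7373 -78.1339 165.4754] tilt [ 0.0123 39.9762  0.0432] w 0.0575 gf 30.0 F [-0.1235  0.2593 -3.1701] q [-0.4698  0.6001  1.3392  0.4913  1.7063 -0.8154]
-> [1, np.float64(-118.9), np.float64(158.3)] 20 travel cm [-5.1325  0.0301 -2.3418] twist [-0.0001 -0.3487 -0.0008]
120 t 10.48 grasp pt in cradle mm [  0.7373 -78.1339 165.4754] tilt [ 0.0123 39.9762  0.0432] w 0.0575 gf 30.0 F [-0.1235  0.2593 -3.1701] q [-0.4698  0.6001  1.3392  0.4913  1.7063 -0.8154]
-> [1, np.float64(-137.7), np.float64(149.5)] 10 travel cm [-7.8543  0.0322 -3.2087] twist [-0.0001 -0.5232 -0.0008]
130 t 10.48 grasp pt in cradle mm [  0.7373 -78.1339 165.4754] tilt [ 0.0123 39.9762  0.0432] w 0.0575 gf 30.0 F [-0.1235  0.2593 -3.1701] q [-0.4698  0.6001  1.3392  0.4913  1.7063 -0.8154]
-> [1, np.float64(-154.8), np.float64(137.5)] 0 travel cm [-10.5827   0.0343  -3.8404] twist [-0.0002 -0.6977 -0.0008]
```

arm_command:
  travel:
    - [-0.7,0,-0.2]
    - [-1.3,0,-0.5]
    - [-1.9,0,-0.8]
    - [-2.5,0,-1.15]
    - [-3.2,0,-1.4]
    - [-3.85,0,-1.7]
    - [-4.5,0,-2.0]
    - [-5.2,0,-2.25]
    - [-6.5,0,-2.7]
    - [-7.9,0,-3.1]
    - [-7.9,0,-3.1]
    - [-7.9,0,-3.1]
  twist:
    - [0,-0.04,0]
    - [0,-0.09,0]
    - [0,-0.13,0]
    - [0,-0.175,0]
    - [0,-0.22,0]
    - [0,-0.26,0]
    - [0,-0.31,0]
    - [0,-0.35,0]
    - [0,-0.435,0]
    - [0,-0.523,0]
    - [0,-0.523,0]
    - [0,-0.523,0]
  fingers: [5,5,5,5,5,5,5,5,5,5,5,5]

```text
t: 11.48
ee_pos: [0.5533, -0.0637, 0.1047]
orientation: [-0.07, 0.597, 0.798, 0.053]
force: [0.7, -2.6, 3.0]
gripper_width: 0.0572
grasp_force: 30.0
```

```bash
python3 - <<'E'
from h import *
angle()
t=np.array([-78,46.])
for th,b in((130,0),(140,0),(145,0)):
    g=t+119.5*np.array([np.cos(np.radians(th)),np.sin(np.radians(th))]); print(th,end=" "); plan([1,round(g[0],1),round(g[1],1)],b)
E
```

```text
t 11.48 grasp pt in cradle mm [   1.0816 -137.1745  149.3543] tilt [-0.0559 10.05    0.0049] w 0.0572 gf 30.0 F [-0.0789 -2.734   2.9646] q [-0.3994  0.5183  1.3756  0.1392  1.3607 -0.7223]
scene [260.6, 191.7, 305.9, 238.4] 0.75 best a [(-24, np.float64(28.6)), (-22, np.float64(29.6)), (-26, np.float64(31.5)), (-20, np.float64(32.5))]
130 t 11.58 grasp pt in cradle mm [   1.0361 -137.6018  149.1086] tilt [-0.0504 10.0518  0.0489] w 0.0578 gf 30.0 F [-0.6919 -2.3398  3.3643] q [-0.4001  0.5188  1.3754  0.1391  1.3605 -0.7222]
-> [1, np.float64(-154.8), np.float64(137.5)] 0 travel cm [-2.6867 -0.0066  0.7733] twist [ 0.0009 -0.1754 -0.0009]
140 t 11.58 grasp pt in cradle mm [   1.0361 -137.6018  149.1086] tilt [-0.0504 10.0518  0.0489] w 0.0578 gf 30.0 F [-0.6919 -2.3398  3.3643] q [-0.4001  0.5188  1.3754  0.1391  1.3605 -0.7222]
-> [1, np.float64(-169.5), np.float64(122.8)] 0 travel cm [-4.3907 -0.0064  1.9642] twist [ 0.0009 -0.1754 -0.0009]
145 t 11.58 grasp pt in cradle mm [   1.0361 -137.6018  149.1086] tilt [-0.0504 10.0518  0.0489] w 0.0578 gf 30.0 F [-0.6919 -2.3398  3.3643] q [-0.4001  0.5188  1.3754  0.1391  1.3605 -0.7222]
-> [1, np.float64(-175.9), np.float64(114.5)] 0 travel cm [-5.1657 -0.0065  2.6697] twist [ 0.0009 -0.1754 -0.0009]
```

```bash
python3 - <<'E'
from h import *
plan([1,-137,185],10);plan([1,-60,190],15);plan([1,-5,185],20)
E
```

```text
t 11.58 grasp pt in cradle mm [   1.0361 -137.6018  149.1086] tilt [-0.0504 10.0518  0.0489] w 0.0578 gf 30.0 F [-0.6919 -2.3398  3.3643] q [-0.4001  0.5188  1.3754  0.1391  1.3605 -0.7222]
-> [1, -137, 185] 10 travel cm [ 0.6816 -0.0051 -3.5236] twist [ 0.0009 -0.0009 -0.0008]
t 11.58 grasp pt in cradle mm [   1.0361 -137.6018  149.1086] tilt [-0.0504 10.0518  0.0489] w 0.0578 gf 30.0 F [-0.6919 -2.3398  3.3643] q [-0.4001  0.5188  1.3754  0.1391  1.3605 -0.7222]
-> [1, -60, 190] 15 travel cm [ 8.7455 -0.0121 -2.6888] twist [ 0.001   0.0864 -0.0007]
t 11.58 grasp pt in cradle mm [   1.0361 -137.6018  149.1086] tilt [-0.0504 10.0518  0.0489] w 0.0578 gf 30.0 F [-0.6919 -2.3398  3.3643] q [-0.4001  0.5188  1.3754  0.1391  1.3605 -0.7222]
-> [1, -5, 185] 20 travel cm [14.4657 -0.0179 -1.2878] twist [ 0.001   0.1736 -0.0007]
```

arm_command:
  travel:
    - [0.2,0,-1.2]
    - [0.4,0,-2.4]
    - [0.7,0,-3.5]
    - [2.5,0,-3.5]
    - [4.5,0,-3.3]
    - [6.6,0,-3]
    - [8.7,0,-2.7]
    - [10.7,0,-2.2]
    - [12.6,0,-1.8]
    - [14.4,0,-1.3]
    - [14.4,0,-1.3]
    - [14.4,0,-1.3]
  twist:
    - [0,0,0]
    - [0,0,0]
    - [0,0,0]
    - [0,0.02,0]
    - [0,0.04,0]
    - [0,0.06,0]
    - [0,0.085,0]
    - [0,0.11,0]
    - [0,0.14,0]
    - [0,0.173,0]
    - [0,0.173,0]
    - [0,0.173,0]
  fingers: [5,5,5,5,5,5,5,5,5,5,5,5]

```text
t: 12.58
ee_pos: [0.5129, 0.0712, 0.1414]
orientation: [-0.139, 0.59, 0.789, 0.103]
force: [0.6, -1.8, -4.8]
gripper_width: 0.0573
grasp_force: 30.0
```

```bash
python3 - <<'E'
from h import *
angle(); f=angle("top"); 
for ph in(48,44,40,30):
    c,s=np.cos(np.radians(ph)),np.sin(np.radians(ph)); print(ph); plan([1,round(75-119.5*c,1),round(47+119.5*s,1)],20)
E
```

```text
t 12.58 grasp pt in cradle mm [  0.5681  -3.9333 183.9982] tilt [ 0.073  19.9173 -0.0595] w 0.0573 gf 30.0 F [ 0.1035 -1.8933 -4.817 ] q [-0.2605  0.4349  1.4479  0.2967  1.4516 -0.612 ]
scene [207.9, 145.2, 261.1, 191.8] 0.56 best a [(-24, np.float64(6.4)), (-22, np.float64(7.1)), (-20, np.float64(7.7)), (-26, np.float64(9.5))]
t 12.68 grasp pt in cradle mm [  0.9034  -5.1602 184.3347] tilt [ 0.0015 19.8559  0.0051] w 0.0574 gf 30.0 F [-0.2418  0.5863 -2.7792] q [-0.2621  0.4349  1.4464  0.2962  1.4517 -0.6121]
top [239.2, 211.9, 284.7, 249.2] 0.84 best a [(-20, np.float64(14.6)), (-18, np.float64(15.5)), (-22, np.float64(16.3)), (-16, np.float64(17.0))]
48
t 12.78 grasp pt in cradle mm [  0.9545  -5.5229 184.4508] tilt [-0.0209 19.8534  0.0366] w 0.0570 gf 30.0 F [ 0.0913  0.5393 -3.8001] q [-0.2627  0.4349  1.4461  0.2963  1.4518 -0.6122]
-> [1, np.float64(-5.0), np.float64(135.8)] 20 travel cm [-1.5915  0.0012  4.5937] twist [ 0.0005  0.0026 -0.0006]
44
t 12.78 grasp pt in cradle mm [  0.9545  -5.5229 184.4508] tilt [-0.0209 19.8534  0.0366] w 0.0570 gf 30.0 F [ 0.0913  0.5393 -3.8001] q [-0.2627  0.4349  1.4461  0.2963  1.4518 -0.6122]
-> [1, np.float64(-11.0), np.float64(130.0)] 20 travel cm [-2.3528  0.0015  4.9354] twist [ 0.0005  0.0026 -0.0006]
40
t 12.78 grasp pt in cradle mm [  0.9545  -5.5229 184.4508] tilt [-0.0209 19.8534  0.0366] w 0.0570 gf 30.0 F [ 0.0913  0.5393 -3.8001] q [-0.2627  0.4349  1.4461  0.2963  1.4518 -0.6122]
-> [1, np.float64(-16.5), np.float64(123.8)] 20 travel cm [-3.0807  0.0017  5.3318] twist [ 0.0005  0.0026 -0.0006]
30
t 12.78 grasp pt in cradle mm [  0.9545  -5.5229 184.4508] tilt [-0.0209 19.8534  0.0366] w 0.0570 gf 30.0 F [ 0.0913  0.5393 -3.8001] q [-0.2627  0.4349  1.4461  0.2963  1.4518 -0.6122]
-> [1, np.float64(-28.5), np.float64(106.8)] 20 travel cm [-4.7867  0.0021  6.5232] twist [ 0.0005  0.0026 -0.0006]
```

arm_command:
  travel:
    - [-0.3,0,1]
    - [-0.7,0,2]
    - [-1,0,3]
    - [-1.3,0,3.8]
    - [-1.5,0,4.3]
    - [-1.6,0,4.6]
    - [-2,0,4.75]
    - [-2.4,0,4.95]
    - [-2.75,0,5.15]
    - [-3.1,0,5.35]
    - [-3.1,0,5.35]
    - [-3.1,0,5.35]
  twist:
    - [0,0,0]
    - [0,0,0]
    - [0,0,0]
    - [0,0,0]
    - [0,0,0]
    - [0,0,0]
    - [0,0,0]
    - [0,0,0]
    - [0,0,0]
    - [0,0,0]
    - [0,0,0]
    - [0,0,0]
  fingers: [5,5,5,5,5,5,5,5,5,5,5,5]

```text
t: 13.78
ee_pos: [0.5181, 0.058, 0.0822]
orientation: [-0.136, 0.59, 0.789, 0.104]
force: [0.6, -6.9, 6.2]
gripper_width: 0.0571
grasp_force: 30.0
```

```bash
python3 - <<'E'
from h import *
angle(); angle("top"); 
for ph in(30,20,10,5,0):
    c,s=np.cos(np.radians(ph)),np.sin(np.radians(ph)); print(ph); plan([1,round(75-119.5*c,1),round(47+119.5*s,1)],20)
E
```

```text
t 13.78 grasp pt in cradle mm [  1.6388 -17.8891 124.8701] tilt [-0.178  19.7144  0.0393] w 0.0571 gf 30.0 F [-1.3775 -6.7755  6.183 ] q [-0.2816  0.5107  1.5126  0.3     1.3172 -0.6721]
scene [208.6, 176.3, 265.0, 210.6] 0.63 best a [(-32, np.float64(7.5)), (-34, np.float64(9.1)), (-30, np.float64(9.2)), (-28, np.float64(12.0))]
t 13.88 grasp pt in cradle mm [  1.6686 -17.8128 124.9683] tilt [-0.186  19.7071  0.0282] w 0.0571 gf 30.0 F [-1.5835 -6.3531  7.1056] q [-0.2814  0.5105  1.5126  0.3     1.3172 -0.672 ]
top [238.0, 211.4, 290.0, 251.0] 0.71 best a [(-114, np.float64(9.6)), (-116, np.float64(10.5)), (-112, np.float64(10.9)), (-118, np.float64(11.8))]
top [162.1, 252.8, 209.2, 265.4] 0.33 best a [(-80, np.float64(212.0)), (-82, np.float64(212.0)), (-78, np.float64(212.1)), (-84, np.float64(212.1))]
30
t 13.98 grasp pt in cradle mm [  1.6501 -17.7505 124.9965] tilt [-0.1826 19.7052  0.0205] w 0.0570 gf 30.0 F [-2.1264 -7.0292  6.5782] q [-0.2813  0.5104  1.5126  0.3     1.3173 -0.672 ]
-> [1, np.float64(-28.5), np.float64(106.8)] 20 travel cm [-1.6022 -0.0841  1.3503] twist [0
[... 526 characters left out ...]
at64(-42.7), np.float64(67.8)] 20 travel cm [-4.2541 -0.0947  4.5431] twist [0.0032 0.0051 0.0002]
5
t 13.98 grasp pt in cradle mm [  1.6501 -17.7505 124.9965] tilt [-0.1826 19.7052  0.0205] w 0.0570 gf 30.0 F [-2.1264 -7.0292  6.5782] q [-0.2813  0.5104  1.5126  0.3     1.3173 -0.672 ]
-> [1, np.float64(-44.0), np.float64(57.4)] 20 travel cm [-4.7271 -0.0978  5.4784] twist [0.0032 0.0051 0.0002]
0
t 13.98 grasp pt in cradle mm [  1.6501 -17.7505 124.9965] tilt [-0.1826 19.7052  0.0205] w 0.0570 gf 30.0 F [-2.1264 -7.0292  6.5782] q [-0.2813  0.5104  1.5126  0.3     1.3173 -0.672 ]
-> [1, np.float64(-44.5), np.float64(47.0)] 20 travel cm [-5.1249 -0.1009  6.4406] twist [0.0032 0.0051 0.0002]
```

arm_command:
  travel:
    - [-0.5,0,0.2]
    - [-1,0,0.55]
    - [-1.4,0,0.9]
    - [-1.8,0,1.28]
    - [-2.2,0,1.6]
    - [-2.55,0,2]
    - [-2.9,0,2.35]
    - [-3.25,0,2.75]
    - [-3.85,0,3.6]
    - [-4.45,0,4.4]
    - [-4.45,0,4.4]
    - [-4.45,0,4.4]
  twist:
    - [0,0,0]
    - [0,0,0]
    - [0,0,0]
    - [0,0,0]
    - [0,0,0]
    - [0,0,0]
    - [0,0,0]
    - [0,0,0]
    - [0,0,0]
    - [0,0,0]
    - [0,0,0]
    - [0,0,0]
  fingers: [5,5,5,5,5,5,5,5,5,5,5,5]

```text
t: 14.98
ee_pos: [0.525, 0.0328, 0.024]
orientation: [-0.138, 0.591, 0.788, 0.103]
force: [1.1, -4.9, 0.3]
gripper_width: 0.0575
grasp_force: 30.0
```

```bash
python3 - <<'E'
from h import *
angle(); plan([1,-46,57],20); plan([1,-46,50],20); plan([1,-46,49],20)
E
```

```text
t 14.98 grasp pt in cradle mm [  1.2139 -44.062   66.6435] tilt [-0.0468 19.8256  0.0783] w 0.0575 gf 30.0 F [-0.278  -5.014   0.3313] q [-0.3226  0.6045  1.5436  0.3024  1.2116 -0.7456]
scene [213.3, 203.1, 276.6, 224.1] 0.96 best a [(-56, np.float64(13.2)), (-54, np.float64(14.0)), (-58, np.float64(14.3)), (-52, np.float64(15.1))]
t 15.08 grasp pt in cradle mm [  1.2592 -43.9729  66.9777] tilt [-0.0637 19.8027  0.0521] w 0.0571 gf 30.0 F [ 0.0013 -5.1369  0.1965] q [-0.3224  0.6038  1.5435  0.3022  1.2118 -0.7456]
-> [1, -46, 57] 20 travel cm [-0.5132 -0.0323  0.87  ] twist [ 0.0012  0.0034 -0.0007]
t 15.08 grasp pt in cradle mm [  1.2592 -43.9729  66.9777] tilt [-0.0637 19.8027  0.0521] w 0.0571 gf 30.0 F [ 0.0013 -5.1369  0.1965] q [-0.3224  0.6038  1.5435  0.3022  1.2118 -0.7456]
-> [1, -46, 50] 20 travel cm [-0.7503 -0.0329  1.5286] twist [ 0.0012  0.0034 -0.0007]
t 15.08 grasp pt in cradle mm [  1.2592 -43.9729  66.9777] tilt [-0.0637 19.8027  0.0521] w 0.0571 gf 30.0 F [ 0.0013 -5.1369  0.1965] q [-0.3224  0.6038  1.5435  0.3022  1.2118 -0.7456]
-> [1, -46, 49] 20 travel cm [-0.7842 -0.033   1.6227] twist [ 0.0012  0.0034 -0.0007]
```

arm_command:
  travel:
    - [-0.3,0,0.15]
    - [-0.5,0,0.5]
    - [-0.65,0,0.82]
    - [-0.75,0,1.1]
    - [-0.83,0,1.3]
    - [-0.9,0,1.5]
    - [-0.9,0,1.5]
    - [-0.9,0,1.5]
  twist:
    - [0,0,0]
    - [0,0,0]
    - [0,0,0]
    - [0,0,0]
    - [0,0,0]
    - [0,0,0]
    - [0,0,0]
    - [0,0,0]
  fingers: [5,5,5,5,5,5,5,5]

```text
t: 15.75
ee_pos: [0.5251, 0.0307, 0.0072]
orientation: [-0.138, 0.59, 0.789, 0.103]
force: [0.5, -1.1, 0.3]
gripper_width: 0.0572
grasp_force: 30.0
```

```bash
python3 - <<'E'
from h import *
f=angle(); d=arm.find_in(f,"cover")
for yc in(-6,-3,0,3,6):
    U=np.array([proj(f,C0+M@(q*[1,1,-1]+[.001,yc/1000,.049])) for q in L]); print(yc,U.min(0),U.max(0))
plan([1,-47,49],20)
cv2.imwrite("pics/s8.png",cv2.resize(f["pixels"][150:270,180:320],None,fx=5,fy=5,interpolation=2))
E
```

```text
t 15.75 grasp pt in cradle mm [  0.7519 -46.1951  49.8111] tilt [ 0.0164 19.8997  0.0076] w 0.0572 gf 30.0 F [ 0.2158 -1.2133  0.3279] q [-0.3264  0.6307  1.5551  0.306   1.1783 -0.7621]
scene [210.4, 202.5, 280.2, 233.8] 0.91 best a [(-66, np.float64(7.3)), (-64, np.float64(8.0)), (-62, np.float64(9.0)), (-68, np.float64(9.5))]
-6 [211.1282 199.9101] [283.8676 240.4976]
-3 [210.1454 199.4676] [282.6748 239.8945]
0 [209.1664 199.0268] [281.4871 239.2941]
3 [208.1914 198.5876] [280.3044 238.6963]
6 [207.2203 198.1502] [279.1267 238.1011]
t 15.90 grasp pt in cradle mm [  0.7887 -46.2269  49.9866] tilt [ 0.0023 19.886   0.002 ] w 0.0576 gf 30.0 F [-0.2245 -1.371  -0.1705] q [-0.3264  0.6304  1.5551  0.3059  1.1784 -0.762 ]
-> [1, -47, 49] 20 travel cm [-0.0972  0.0213  0.0665] twist [-0.     0.002 -0.   ]
```

arm_command:
  travel:
    - [-0.03,0,0.1]
    - [-0.07,0,0.2]
    - [-0.1,0,0.25]
    - [-0.1,0,0.25]
    - [-0.1,0,0.25]
    - [-0.1,0,0.25]
  twist:
    - [0,0,0]
    - [0,0,0]
    - [0,0,0]
    - [0,0,0]
    - [0,0,0]
    - [0,0,0]
  fingers: [5,5,5,5,5,5]

```text
t: 16.4
ee_pos: [0.5253, 0.0305, 0.0046]
orientation: [-0.138, 0.59, 0.789, 0.103]
force: [0.0, -2.5, 0.4]
gripper_width: 0.0575
grasp_force: 30.0
```

```bash
python3 - <<'E'
from h import *
angle()
E
```

```text
t 16.40 grasp pt in cradle mm [  0.8269 -46.4176  47.2325] tilt [-0.001  19.8833  0.0116] w 0.0575 gf 30.0 F [-0.6932 -2.3642  0.3608] q [-0.3267  0.6347  1.5569  0.3066  1.1725 -0.7641]
scene [209.5, 199.7, 279.6, 235.5] 0.62 best a [(-70, np.float64(8.2)), (-72, np.float64(9.4)), (-68, np.float64(9.4)), (-66, np.float64(10.7))]
```

arm_command:
  travel:
    - [-0.03,0,0.1]
    - [-0.07,0,0.2]
    - [-0.07,0,0.2]
    - [-0.07,0,0.2]
  twist:
    - [0,0,0]
    - [0,0,0]
    - [0,0,0]
    - [0,0,0]
  fingers: [5,5,5,5]

```text
t: 16.83
ee_pos: [0.5253, 0.0305, 0.0024]
orientation: [-0.138, 0.59, 0.789, 0.103]
force: [0.6, -2.3, 0.6]
gripper_width: 0.0576
grasp_force: 30.0
```

```bash
python3 - <<'E'
from h import *
f=angle()
cv2.imwrite("pics/s9.png",np.hstack([cv2.resize(f["pixels"][170:260,185:315],(400,280),interpolation=2),cv2.resize(arm.grab_frame("wrist")["pixels"],(373,280))]))
E
```

```text
t 16.83 grasp pt in cradle mm [  0.8323 -46.4451  44.9932] tilt [ 0.0006 19.8838  0.0192] w 0.0576 gf 30.0 F [-0.0675 -2.3507  0.6152] q [-0.3267  0.6381  1.5586  0.3073  1.1676 -0.7657]
scene [207.4, 202.0, 277.0, 235.3] 0.66 best a [(-68, np.float64(13.8)), (-70, np.float64(14.7)), (-66, np.float64(15.1)), (-64, np.float64(16.5))]
```

View pics/s9.png

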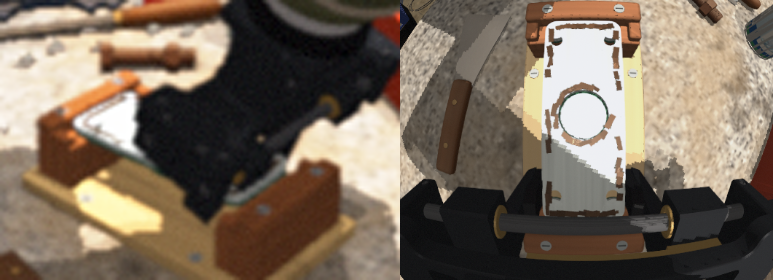

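The picture shows the bare face up with its gasket shreds, the cover in line with the cradle and nearly level, tub side end (right) almost down. I lower further until the right end makes contact.

arm_command:
  travel:
    - [-0.03,0,0.1]
    - [-0.07,0,0.2]
    - [-0.07,0,0.2]
    - [-0.07,0,0.2]
  twist:
    - [0,0,0]
    - [0,0,0]
    - [0,0,0]
    - [0,0,0]
  fingers: [5,5,5,5]

```text
t: 17.32
ee_pos: [0.5252, 0.0305, 0.0003]
orientation: [-0.138, 0.59, 0.789, 0.103]
force: [0.5, -1.9, 0.4]
gripper_width: 0.0571
grasp_force: 30.0
```

```bash
python3 - <<'E'
from h import *
f=angle()
p,r,s=st(); w=arm.grab_frame("wrist"); im=w["pixels"]; hsv=cv2.cvtColor(im,cv2.COLOR_BGR2HSV)
g=(hsv[...,1]<45)&(hsv[...,2]>110); g[:,:160]=0; g[:,340:]=0; g[290:]=0
n,l,stt,c=cv2.connectedComponentsWithStats(g.astype(np.uint8)); 
for k in np.argsort(-stt[1:,4])[:3]+1: print(stt[k])
k=1+np.argmax(stt[1:,4]); ys,xs=np.nonzero(l==k)
for z in(49,53,57):
    P=np.array([wz(w,p,r,u,v,z)[:2] for u,v in zip(xs,ys)]); print(z,cv2.minAreaRect(P.astype(np.float32)),P.min(0),P.max(0))
E
```

```text
t 17.32 grasp pt in cradle mm [  0.8261 -46.3605  42.8908] tilt [ 0.0012 19.8886  0.0175] w 0.0571 gf 30.0 F [-0.0575 -1.948   0.3904] q [-0.3266  0.6413  1.5602  0.308   1.163  -0.7673]
scene [210.1, 203.2, 278.8, 236.2] 0.82 best a [(-68, np.float64(9.2)), (-66, np.float64(10.2)), (-70, np.float64(11.0)), (-64, np.float64(11.5))]
scene [193.7, 191.2, 303.4, 271.3] 0.15 best a [(-84, np.float64(64.5)), (-86, np.float64(65.9)), (-82, np.float64(66.0)), (-88, np.float64(67.3))]
t 17.42 grasp pt in cradle mm [  0.8273 -46.3621  42.9533] tilt [ 0.0006 19.8876  0.0141] w 0.0570 gf 30.0 F [ 0.1565 -2.8793 -0.9114] q [-0.3266  0.6412  1.5602  0.308   1.1632 -0.7673]
[  194    26   116   264 24328]
[160   0  30  34 350]
[331  21   9  39 207]
49 ((0.3196697235107422, 8.73291015625), (59.57777786254883, 145.97032165527344), 0.23844516277313232) [-29.682  -64.2604] [30.2673 81.727 ]
53 ((0.33045387268066406, 8.153373718261719), (57.99361801147461, 142.0890350341797), 0.23844628036022186) [-28.8734 -62.8991] [29.4818 79.2066]
57 ((0.3412342071533203, 7.573822021484375), (56.40945053100586, 138.2076873779297), 0.2384447157382965) [-28.0649 -61.5378] [28.6963 76.6861]
```

```bash
cat > wid.py <<'E'
from h import *
def widths():
    p,r,s=st(); w=arm.grab_frame("wrist"); hsv=cv2.cvtColor(w["pixels"],cv2.COLOR_BGR2HSV)
    g=(hsv[...,1]<45)&(hsv[...,2]>110)
    o,_=wray(w,p,r,250,190); oz=o[2]*1000
    for v in range(20,300,14):
        c=252; row=g[v]
        xs=[x for x in range(190,315) if row[x]]
        if len(xs)<20: continue
        a=wz(w,p,r,min(xs)-.5,v,53); b=wz(w,p,r,max(xs)+.5,v,53); W=b[0]-a[0]
        print(v,min(xs),max(xs),"y %.1f W %.1f mid %.1f"%((a[1]+b[1])/2,W,(a[0]+b[0])/2)," est z %.1f"%(oz-(oz-53)*58/W))
if __name__=="__main__": widths()
E
python3 wid.py
```

```text
t 17.47 grasp pt in cradle mm [  0.8318 -46.3676  42.9732] tilt [-0.0016 19.8865  0.0135] w 0.0575 gf 30.0 F [ 1.2068 -1.6014 -0.6997] q [-0.3266  0.6412  1.5602  0.308   1.1632 -0.7673]
34 201 301 y 74.5 W 55.9 mid 0.0  est z 47.4
48 199 303 y 65.3 W 57.1 mid 0.1  est z 50.6
62 197 305 y 56.7 W 58.3 mid 0.1  est z 53.8
76 197 305 y 48.3 W 57.5 mid 0.1  est z 51.6
90 196 306 y 40.3 W 57.8 mid 0.1  est z 52.5
104 196 307 y 32.5 W 57.7 mid 0.4  est z 52.2
118 195 307 y 25.0 W 57.7 mid 0.1  est z 52.1
132 194 308 y 17.6 W 58.3 mid 0.2  est z 53.6
146 194 308 y 10.4 W 57.9 mid 0.2  est z 52.7
160 194 309 y 3.3 W 58.1 mid 0.4  est z 53.4
174 194 309 y -3.7 W 58.0 mid 0.5  est z 52.9
188 195 309 y -10.7 W 57.4 mid 0.7  est z 51.4
202 194 309 y -17.7 W 57.9 mid 0.5  est z 52.7
216 194 309 y -24.7 W 58.0 mid 0.5  est z 52.9
230 194 309 y -31.8 W 58.1 mid 0.5  est z 53.4
244 195 309 y -38.9 W 57.9 mid 0.8  est z 52.7
258 196 307 y -46.2 W 56.7 mid 0.5  est z 49.6
272 196 308 y -53.6 W 57.6 mid 0.8  est z 52.1
286 196 307 y -61.2 W 57.7 mid 0.6  est z 52.1
```

Width profile gives the bare face level at about 53 mm along its whole length, so it is seated. I open gently and then rise.

arm_command:
  travel:
    - [0,0,0]
    - [0,0,0]
    - [0,0,0]
    - [0,0,0]
    - [0,0,0]
    - [0,0,0]
    - [0,0,0]
    - [0,0,0]
    - [0,0,0]
    - [0,0,0]
    - [0,0,0]
    - [0,0,0]
  twist:
    - [0,0,0]
    - [0,0,0]
    - [0,0,0]
    - [0,0,0]
    - [0,0,0]
    - [0,0,0]
    - [0,0,0]
    - [0,0,0]
    - [0,0,0]
    - [0,0,0]
    - [0,0,0]
    - [0,0,0]
  fingers: [5.7,5.8,5.9,6.0,6.2,6.5,7.0,7.5,8,8.5,8.8,8.8]

```text
t: 18.52
ee_pos: [0.5252, 0.0305, 0.0004]
orientation: [-0.138, 0.59, 0.789, 0.103]
force: [-0.4, 0.5, 0.1]
gripper_width: 0.0879
grasp_force: 0.0
```

```bash
python3 wid.py | awk 'NR==1||NR%4==0'; python3 -c "
from h import *
f=angle(); plan([1,-46,200],20)"
```

```text
t 18.52 grasp pt in cradle mm [  0.8069 -46.3855  42.969 ] tilt [-0.0004 19.8827  0.013 ] w 0.0879 gf 0.0 F [-0.2322  0.6374  0.1411] q [-0.3267  0.6411  1.5602  0.3079  1.1631 -0.7673]
62 198 305 y 56.6 W 57.8 mid 0.3  est z 52.4
118 196 307 y 25.0 W 57.1 mid 0.4  est z 50.8
174 194 308 y -3.8 W 57.5 mid 0.2  est z 51.6
230 195 308 y -31.8 W 57.1 mid 0.5  est z 50.7
286 197 306 y -61.2 W 56.6 mid 0.5  est z 49.4
t 18.57 grasp pt in cradle mm [  0.8228 -46.3928  42.9733] tilt [-0.0014 19.8823  0.0129] w 0.0880 gf 0.0 F [ 0.6008 -0.4565 -0.4273] q [-0.3266  0.6411  1.5602  0.3079  1.1631 -0.7673]
scene [207.9, 202.0, 279.0, 236.7] 0.62 best a [(-70, np.float64(10.8)), (-68, np.float64(11.5)), (-66, np.float64(12.7)), (-72, np.float64(12.8))]
t 18.67 grasp pt in cradle mm [  0.8243 -46.4166  42.9639] tilt [-0.0031 19.8793  0.0139] w 0.0879 gf 0.0 F [-1.4808 -0.4913  0.4842] q [-0.3267  0.6411  1.5602  0.3079  1.1631 -0.7673]
-> [1, -46, 200] 20 travel cm [  5.3886   0.0173 -14.7537] twist [ 0.0001  0.0021 -0.0002]
```

arm_command:
  travel:
    - [0.2,0,-0.5]
    - [0.4,0,-1]
    - [0.7,0,-2]
    - [1.2,0,-3.3]
    - [1.8,0,-5]
    - [2.5,0,-7]
    - [3.3,0,-9]
    - [4,0,-11]
    - [4.7,0,-13]
    - [5.4,0,-14.7]
    - [5.4,0,-14.7]
    - [5.4,0,-14.7]
  twist:
    - [0,0,0]
    - [0,0,0]
    - [0,0,0]
    - [0,-0.05,0]
    - [0,-0.1,0]
    - [0,-0.15,0]
    - [0,-0.2,0]
    - [0,-0.25,0]
    - [0,-0.3,0]
    - [0,-0.35,0]
    - [0,-0.35,0]
    - [0,-0.35,0]
  fingers: [8.8,8.8,8.8,8.8,8.8,8.8,8.8,8.8,8.8,8.8,8.8,8.8]

```text
t: 19.67
ee_pos: [0.5251, 0.0318, 0.158]
orientation: [0.002, 0.599, 0.801, -0.0]
force: [-0.3, -0.3, -1.2]
gripper_width: 0.088
grasp_force: 0.0
```

```bash
python3 - <<'E'
from h import *
p,r,s=st(); w=arm.grab_frame("wrist"); hsv=cv2.cvtColor(w["pixels"],cv2.COLOR_BGR2HSV)
g=(hsv[...,1]<50)&(hsv[...,2]>105); g[:,:170]=0; g[:,335:]=0
n,l,stt,c=cv2.connectedComponentsWithStats(g.astype(np.uint8)); k=1+np.argmax(stt[1:,4]); print(stt[k])
ys,xs=np.nonzero(l==k); P=np.array([wz(w,p,r,u,v,53)[:2] for u,v in zip(xs,ys)]); print("wrist",cv2.minAreaRect(P.astype(np.float32)),P.min(0),P.max(0))
f=arm.grab_frame("scene"); e=[(d["extent"],d["confidence"]) for d in arm.find_in(f,"cover")[:2]]; print(e)
for yc in(-6,0,4,6):
    U=np.array([proj(f,C0+M@(q*[1,1,-1]+[.0005,yc/1000,.049])) for q in L[:8]]); print(yc,U.min(0),U.max(0))
hs=cv2.cvtColor(f["pixels"],cv2.COLOR_BGR2HSV); g=(hs[...,1]<45)&(hs[...,2]>110); g[:185]=0;g[260:]=0;g[:,:195]=0;g[:,300:]=0
n,l,stt,c=cv2.connectedComponentsWithStats(g.astype(np.uint8))
for k in np.argsort(-stt[1:,4])[:3]+1: print(stt[k])
print("scene",rect(f,g,.053))
t=arm.grab_frame("top")
for o in("scraper","bolt_tub","spanner_13","spray_can","cover"): print(o,[d["extent"] for d in arm.find_in(t,o)[:1]])
E
```

```text
t 19.67 grasp pt in cradle mm [  0.9159 -29.5897 203.337 ] tilt [-0.1241 -0.1733 -0.0447] w 0.0880 gf 0.0 F [-0.356  -0.2006 -1.2293] q [-0.1638  0.3743  1.4405 -0.0018  1.3235 -0.4504]
[  170   133   165   164 11796]
wrist ((-2.8991165161132812, -85.20051574707031), (194.06024169921875, 199.57395935058594), 0.10732991248369217) [ -99.7646 -185.143 ] [94.2943 14.7466]
[([193.1, 190.7, 303.7, 269.9], 0.26)]
-6 [210.959  199.9942] [283.7204 240.6136]
0 [208.9971 199.1102] [281.3395 239.4089]
4 [207.6979 198.5246] [279.7634 238.6118]
6 [207.0509 198.233 ] [278.9787 238.2149]
[209 199  70  37 920]
[250 185  50  54 604]
[195 185  23  39 295]
scene (array([514.4082,  62.7296]), (66.39167785644531, 153.79945373535156), 16.298660278320312, array([209, 199,  70,  37, 920], dtype=int32))
scraper [[236.4, 276.7, 249.9, 298.9]]
bolt_tub [[297.2, 100.4, 355.7, 164.3]]
spanner_13 [[160.1, 252.6, 211.5, 265.6]]
spray_can [[169.0, 121.2, 211.9, 165.2]]
cover [[241.3, 224.4, 258.2, 250.6]]
```

The cover's scene outline ([209, 199, 279, 236]) matches its original seated outline, with yaw 16.3° and its centre within 3 mm. The bystanders' boxes are where they were, as far as the arm leaves them visible. Handing in.

```bash
python3 -c "
from cell import arm
print(arm.job_done())"
```

```text
the job is handed in; nothing more can be done
None
```

The cover is turned over and lies level in the cradle, gasket face up, within about 3 mm of centre; the arm was clear and the job was handed in at about 20 s of the 48 s allowed, with the tub, spanner and spray can checked in place and the scraper, partly hidden by the arm, only partly checked.

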